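# Two shortbread fingers into the narrow-necked biscuit jar

## Robot

A 6-joint arm with a two-finger parallel gripper is mounted at the origin on a cart in front of the work surface, level with it; the furniture and walls round the work are solid. World frame = base frame: x ahead of the robot, y to its left, z up, the work surface at z = 0. Lengths are in m, angles in degrees, forces in N, time in s.
With the tool pointing down it reaches from about 0.375 to 0.9 m from the base axis. Payload 3.1 kg.
Tool frame: the origin (TCP) lies at the very end of the fingers, on their centre line; the grasp point (between the pads) lies 19 mm behind it; z points along the fingers, y is the line along which they close (so a half turn about z gives the same grasp; the last joint's range is limited). The gripper opens to 87 mm and grips with 3 to 60 N. Pads are 19 mm wide; open, the fingers measure 117 mm over their backs; the gripper's body (75 mm by 190 mm) begins 51 mm behind the grasp point.
Start: joints at [61.45, 30.224, 82.088, -0, 67.689, -10.227], TCP at [0.196, 0.593, 0.223] pointing down, gripper open.
Joint ranges: [-176.69, 176.69], [-43.24, 126.21], [12.49, 139.97], [-82, 262], [0, 151.66], [-163.58, 163.58]. Speed limits (degrees/s): [159.86, 159.86, 180, 180, 180, 180].

## Interface

Orientations are given as a 3x3 rotation matrix whose columns are the frame's x, y, z axes.
In Python, from rig import * gives the robot as it stands.
- The arm moves only by the tool jog_arm, never from a script. Its arguments are lists of equal length, an entry for each row: "delta_pos": the shift along the world's x, y, z in cm, a list of three; "turn": the turn about the world's z in degrees; "grip": the closure, from 0 (fully open) to 1 (shut). In form: {"delta_pos": [[x, y, z], ...], "turn": [turn, ...], "grip": [grip, ...]}. A call has 1 to 12 rows; each row is the pose to reach, as a shift and turn from the pose commanded when the call began; what a row does not reach only later rows make up. A row lasts 1/8 s, in which the tool goes at most 62.5 mm and 10.7 degrees, less where a joint would pass 70% of its speed; a pose out of reach is approached as far as the arm can. A call with a gripper value outside its range is refused whole. The fingers move at their own pace and stop on an object; the grip force is fixed at half the most. Time passes only in rows, so rows that repeat a pose let the fingers close. It gives the time, the measured TCP pose, the force, the opening and the grip force at its end, in the units of the state.
- read_state(): the state, without advancing time (a new reading comes with each control period).
- capture(name): name is "scene" or "top"; returns a dict with "color" (384x512x3 uint8, blue, green, red), "fovy" (degrees; the focal length in pixels is half the picture's height over the tangent of half this angle, whatever the lens; pixels are square), "cx", "cy" (the principal point, pixels), "k1" (the pictures are not rectified: a ray, as slopes to the right and down, at radius r is drawn at 1 + k1 r^2 times it, then the intrinsics apply), "camera_from_world" (4x4, takes a point from world to camera coordinates). Camera axes: x right, y up, looking along -z (the intrinsics and any distortion apply to the point x, -y, -z); pixel columns grow to the right and rows downward; lengths in m; the calibration is good to about 2 mm. A picture is of the moment at which its call begins. There is no depth.
- hand_in(): hands the job in; it is judged then, once.
The state is a dict: "time_s": time; "joint_positions": joint angles; "qvel": joint speeds; "tau": joint torques, N m; "position": TCP position; "tcp_rot": TCP orientation; "force": force on the tool from outside, world axes, zero at the start; "moment": the same for the moment, N m; "opening": opening from 0.0 (shut) to 1.0 (fully open); "grasp_force": force on a finger pad.
Only numpy, scipy, OpenCV 4.12 (cv2) and the standard library are available. Lean on these libraries where they do the work, as an engineer would, in place of code of your own. Each camera call takes 0.05 s, during which the arm holds its last target. There are 200 camera calls.

## Task

Put both shortbread fingers away in the tall terracotta biscuit jar: feed them in one at a time, end first, down through its narrow neck, so that both end up wholly inside. One leans on the small sloping wooden stand with its upper end free; the other lies flat on the board, and you may lean it on the emptied stand to take a fresh hold of it by its upper end. Do not tip or shove the jar, and leave the garlic, the flat round tin, the glass tumbler and the jam jar where they are.

Things in the scene. Friction and masses are not known exactly. Their poses are not given: they have to be found in the camera images.
- finger_1_mid (a point): Centre of a shortbread finger: pale baked bar 110 x 32 x 22 mm with pricked dots, about 70 g, loose. Axes: x along the 110 mm length, y along the 32 mm width, z along the 22 mm thickness (up at the start). Starts flat on the chopping board between the garlic and the fish tin, centre 32 mm above the worktop.
- finger_2_mid (a point): Centre of the second, identical finger (110 x 32 x 22 mm, same axes, about 70 g, loose). It starts leaning lengthwise up the slope of the stand, its foot on the lip, its upper end free, centre about 69 mm above the worktop; the stand is too narrow for two fingers.
- jar: Terracotta biscuit jar, loose, 190 mm tall, about 1.8 kg; origin at the centre of its underside, z up. Belly 140 mm across (130 inside), narrowing above 118 mm to a neck 60 mm across outside, 50 inside, lip 68 across. The floor inside is a low dome, 20 mm high in the middle, so a finger let go in the neck drops in and topples over. Jar and stand may have swapped places.
- jar_mouth (a point): Centre of the jar's open mouth, level with the lip's top, 190 mm above the jar's underside; the clear bore is 50 mm across down to the shoulder, 33 mm below the mouth.
- stand: Small wooden recipe stand, fixed; base 90 x 110 x 10 mm, origin at the centre of its underside. A flat 45 degree rest, 70 mm wide (along x), rises towards its +y, 68 mm up the slope, to a free edge 70 mm above the worktop; a lip 12 mm high stops things at its foot. A finger laid lengthwise up the slope against the lip stays there, its upper 42 mm overhanging.
- stand_foot (a point): Middle of the inner corner between the rest's surface and the lip, 30 mm towards the stand's -y from its origin and 22 mm above the worktop; axes as the stand's (x along the lip). From here the rest rises 45 degrees towards +y.
- board: Brown wooden chopping board, 240 (its x) x 360 (its y) x 21 mm, fixed; origin at the centre of its underside. Finger 1, the garlic and the fish tin lie on it.
- garlic: Bystander: garlic bulb about 53 mm across and 53 mm high, on the board, loose; origin at the centre of its underside.
- tin_fish: Bystander: flat round tin, 86 mm across, 40 mm high, on the board, loose; origin at the centre of its underside. It may have swapped places with the garlic.
- tumbler: Bystander: clear drinking glass, 81 mm across, 92 mm high, loose; origin at the centre of its underside.
- jam_jar: Bystander: full jam jar with its lid on, 70 mm across, 101 mm high, loose; origin at the centre of its underside.
Not all that is in view belongs to the job. What is shaped like the part that bears finger_1_mid but black, pink or red is not meant.

How it is judged:
By the outcome, as a careful person would: the job done as asked, in the order asked, and still so for the second after the job is handed in, with the robot touching nothing.
It also fails if it takes over 72 s, if anything falls off the work surface, if the arm or the gripper's body presses on something with over 40 N, if the wrist force passes 120 N, or if a joint passes its speed limit or range.

## Working session

There is one attempt and no reset: what is moved stays moved. The work goes in short steps, Python scripts to look and compute and a tool call to move; the robot and the scene stay as the last step left them, time stands still between calls to the robot, and variables do not carry over. Pictures are saved under pics/ and viewed, at most 10 in all, crops included, and the job is handed in when it is done.

Besides the shell and the picture viewer there is one more tool, called after ">>>" as name(argument=value, ...) on one line, values as JSON. jog_arm: Moves the arm, as the interface text tells. Its arguments: {"type":"object","properties":{"delta_pos":{"type":"array"},"turn":{"type":"array"},"grip":{"type":"array"}},"required":["delta_pos","turn","grip"]}

```bash
mkdir -p pics; cat > h.py <<'E'
from rig import *
import numpy as np, cv2
def K(c):
    f=192/np.tan(np.radians(c["fovy"]/2)); return f
def ray(c,u,v):
    f=K(c); d=np.array([(u-c["cx"])/f,(v-c["cy"])/f]); p=d.copy()
    for _ in range(20): p=d/(1+c["k1"]*(p@p))
    T=np.array(c["camera_from_world"]); R=T[:3,:3]
    return -R.T@T[:3,3], R.T@np.array([p[0],-p[1],-1])
def onz(c,u,v,z):
    o,d=ray(c,u,v); return o+d*(z-o[2])/d[2]
def proj(c,P):
    T=np.array(c["camera_from_world"]); q=T[:3,:3]@np.array(P)+T[:3,3]
    p=np.array([q[0],-q[1]])/-q[2]; p=p*(1+c["k1"]*(p@p)); return p*K(c)+[c["cx"],c["cy"]]
def tri(c1,p1,c2,p2):
    o1,d1=ray(c1,*p1); o2,d2=ray(c2,*p2)
    s=np.linalg.lstsq(np.c_[d1,-d2],o2-o1,rcond=None)[0]
    a=o1+d1*s[0]; b=o2+d2*s[1]; return (a+b)/2, np.linalg.norm(a-b)
E
python3 - <<'E'
from h import *
import pickle
for n in("scene","top"):
    c=capture(n); pickle.dump(c,open(n+"0.pkl","wb"))
    cv2.imwrite(f"pics/{n}0.png",cv2.resize(c["color"],(800,600),interpolation=cv2.INTER_CUBIC))
    T=np.array(c["camera_from_world"]);print(n,c["fovy"],c["cx"],c["cy"],c["k1"],-T[:3,:3].T@T[:3,3])
E
```

```text
scene 54.65290091157697 246.83072011523996 197.27173959459404 -0.006198097704724669 [-0.02719778 -1.17815251  0.95766974]
top 55.0788774500559 258.9040915693881 188.61304366604614 0.03732931129715347 [ 0.35466884 -0.15438898  1.32049639]
```

View pics/scene0.png

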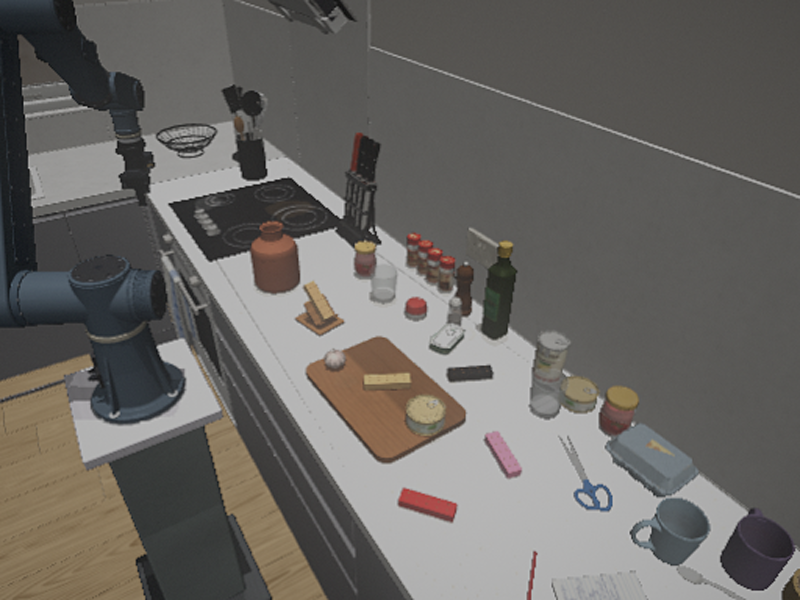

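View pics/top0.png

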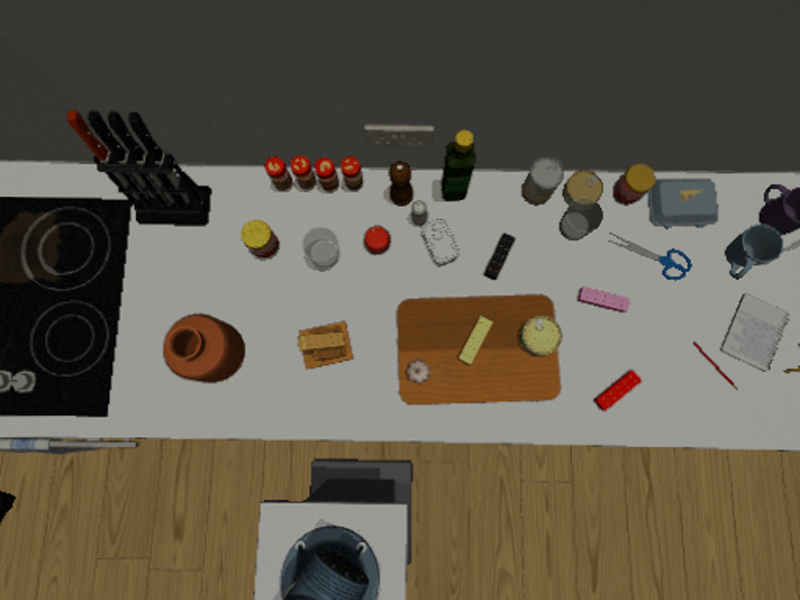

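The scene view shows the jar at (275,258), the stand with finger 2 at (320,305) and finger 1 at (387,380). In the top view these are at (203,348), (325,343) and (475,340).

There are four bar shapes in the top view: pale (475,340), black (500,257), pink (604,300) and red (618,390). Only the pale one, on the board between garlic and tin, fits finger 1. I'll confirm it in a crop.

```bash
python3 - <<'E'
from h import *
import pickle
t=pickle.load(open("top0.pkl","rb"));s=pickle.load(open("scene0.pkl","rb"))
def crop(c,x,y,w,h,k): return cv2.resize(c["color"][y:y+h,x:x+w],None,fx=k,fy=k,interpolation=cv2.INTER_CUBIC)
a=crop(t,90,190,140,60,5) # 700x300
b=crop(s,155,130,80,90,3);d=crop(t,250,190,120,70,3) # 240x270, 360x210
o=np.zeros((590,700,3),np.uint8);o[:300]=a;o[305:575,:240]=b;o[305:515,260:620]=d
cv2.imwrite("pics/c1.png",o)
# finger1: pale yellow mask in top
hsv=cv2.cvtColor(t["color"],cv2.COLOR_BGR2HSV)
for n,lo,hi in(("pale",(20,60,120),(35,200,255)),("terra",(3,120,40),(14,255,200)),("orange",(12,90,100),(24,255,255))):
    m=cv2.inRange(hsv,lo,hi)
    cs,_=cv2.findContours(m,0,2)
    for q in sorted(cs,key=cv2.contourArea)[-8:]:
        if cv2.contourArea(q)>80: print(n,cv2.contourArea(q),cv2.minAreaRect(q), hsv[int(cv2.minAreaRect(q)[0][1]),int(cv2.minAreaRect(q)[0][0])])
E
```

```text
pale 227.0 ((163.0, 148.5), (18.0, 17.0), 0.0) [ 26 198 156]
pale 245.0 ((304.18682861328125, 217.09786987304688), (9.027044296264648, 30.540096282958984), 27.645973205566406) [ 30 114 155]
pale 361.5 ((346.2538757324219, 213.93080139160156), (22.698354721069336, 22.698352813720703), 29.744882583618164) [ 30 101 156]
terra 93.5 ((265.0, 201.0), (20.0, 20.0), 90.0) [ 15 208  93]
terra 97.0 ((400.0081481933594, 122.40983581542969), (17.28498077392578, 11.779393196105957), 50.19443130493164) [  3 126  71]
terra 114.0 ((224.0, 106.5), (13.0, 12.0), 90.0) [ 20 128 155]
terra 146.5 ((192.8500213623047, 107.54999542236328), (17.39252471923828, 12.016654014587402), 71.56504821777344) [  3 255 159]
terra 152.5 ((176.80001831054688, 108.10000610351562), (17.8885440826416, 12.074766159057617), 63.43495178222656) [ 17 138 155]
terra 179.0 ((241.1000213623047, 153.19998168945312), (15.495158195495605, 16.127614974975586), 18.43494987487793) [  3 231 160]
terra 249.0 ((55.158470153808594, 86.26390838623047), (38.1615104675293, 8.919939994812012), 52.30575942993164) [  4 255  40]
terra 1554.5 ((130.0, 222.5), (41.0, 50.0), 90.0) [ 10 202  53]
orange 90.0 ((301.47698974609375, 192.00888061523438), (5.806123733520508, 93.22575378417969), 87.31622314453125) [ 15 199  95]
orange 213.0 ((410.0000305175781, 113.00001525878906), (16.970561981201172, 15.55634880065918), 45.0) [ 22 204 119]
orange 235.0 ((373.5, 118.5), (17.0, 21.0), 90.0) [ 22 126 117]
orange 529.0 ((207.3940887451172, 220.5235137939453), (24.62160873413086, 32.214176177978516), 77.47119140625) [ 18 169 137]
orange 3189.0 ((306.4325866699219, 239.66827392578125), (35.29951858520508, 102.94700622558594), 88.63607025146484) [ 15 194 121]
orange 17471.5 ((121.99998474121094, 331.4999694824219), (243.99996948242188, 102.99998474121094), 0.0) [ 19 126 119]
orange 24187.5 ((378.5, 333.0), (100.0, 265.0), 90.0) [ 19 132 110]
```

View pics/c1.png

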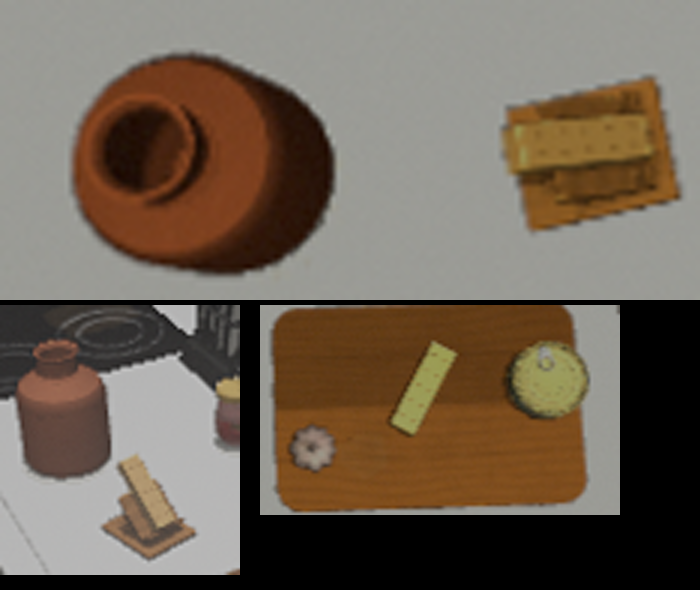

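```bash
python3 - <<'E'
from h import *
import pickle
t=pickle.load(open("top0.pkl","rb"));s=pickle.load(open("scene0.pkl","rb"))
A=lambda x,y:((x+.5)/5-.5+90,(y+.5)/5-.5+190)
B=lambda x,y:((x+.5)/3-.5+155,(y-305+.5)/3-.5+130)
D=lambda x,y:((x-260+.5)/3-.5+250,(y-305+.5)/3-.5+190)
r=lambda v:np.round(np.array(v)*1000,1)
print("jar mouth top",r(onz(t,*A(143,148),.19)),"scene",r(onz(s,*B(57,352),.19)))
print("base",[r(onz(t,*A(*p),.01)) for p in((506,106),(655,78),(680,200),(530,232))])
print("f2 upper end topface L/R z110",[r(onz(t,*A(*p),.1155)) for p in((513,125),(521,173))])
print("f2 foot topface",[r(onz(t,*A(*p),.0376)) for p in((648,115),(652,158))])
print("f2 tri upper",[ (r(a),r(b)) for a,b in [tri(t,A(517,149),s,B(129,460))]])
print("f1",[r(onz(t,*D(*p),.043)) for p in((434,342),(457,355),(413,436),(390,422))],r(onz(t,304.2,217.1,.043)))
print("garlic",r(onz(t,*D(312,448),.06)),"tin",r(onz(t,*D(547,380),.061)))
st=read_state();print(st["position"],np.round(st["tcp_rot"],3),st["opening"])
E
```

```text
jar mouth top [473.4 281.5 190. ] scene [472.5 276.  190. ]
base [array([526.2,  95.5,  10. ]), array([548.1, -10.4,  10. ]), array([461. , -31.4,  10. ]), array([436.9,  73.8,  10. ])]
f2 upper end topface L/R z110 [array([499.9,  70.1, 115.5]), array([468.5,  63.2, 115.5])]
f2 foot topface [array([517.8,  -9.5,  37.6]), array([487.7, -13.4,  37.6])]
f2 tri upper [(array([485.9,  67.8, 107.4]), np.float64(1.9))]
f1 [array([ 559.5, -319. ,   43. ]), array([ 544.6, -345.6,   43. ]), array([ 449.8, -293.8,   43. ]), array([ 465.4, -267.5,   43. ])] [ 506.2 -306.5   43. ]
garlic [ 433.1 -177.6   60. ] tin [ 514.8 -445.1   61. ]
[0.1960962  0.59273708 0.22166408] [[-0.949  0.314 -0.001]
 [ 0.314  0.949 -0.002]
 [ 0.    -0.002 -1.   ]] 0.9959508083706902
```

>>> jog_arm(delta_pos=[[0, 0, 3], [28.9, -53.1, 3], [28.9, -53.1, 3], [28.9, -53.1, 3], [28.9, -53.1, 3], [28.9, -53.1, 3], [28.9, -53.1, 3], [28.9, -53.1, 3], [28.9, -53.1, 3], [28.9, -53.1, 3], [28.9, -53.1, 3], [28.9, -53.1, 3]], turn=[0, -59.4, -59.4, -59.4, -59.4, -59.4, -59.4, -59.4, -59.4, -59.4, -59.4, -59.4], grip=[0, 0, 0, 0, 0, 0, 0, 0, 0, 0, 0, 0])

```text
time_s: 1.6
position: [0.4871, 0.0596, 0.2523]
tcp_rot: [[-0.208, 0.978, 0.001], [0.978, 0.208, -0.0], [-0.001, 0.001, -1.0]]
force: [-0.1, 0.8, 0.1]
opening: 0.997
grasp_force: 0.0
```

>>> jog_arm(delta_pos=[[0, 0, -6], [0, 0, -12], [0, 0, -14], [0, 0, -16.8], [0, 0, -16.8], [0, 0, -16.8], [0, 0, -16.8]], turn=[0, 0, 0, 0, 0, 0, 0], grip=[0, 0, 0, 0, 0, 0, 0])

```text
time_s: 2.48
position: [0.4861, 0.0625, 0.0857]
tcp_rot: [[-0.213, 0.977, 0.002], [0.977, 0.213, -0.0], [-0.001, 0.002, -1.0]]
force: [0.4, 1.1, 0.2]
opening: 0.999
grasp_force: 0.0
```

```bash
python3 - <<'E'
from h import *
st=read_state();print(st["position"],st["force"])
o=np.zeros((600,790,3),np.uint8)
c=capture("scene")["color"];o[:,:480]=cv2.resize(c[150:250,165:245],(480,600),interpolation=2)
c=capture("top")["color"];o[:300,490:]=cv2.resize(c[180:240,180:240],(300,300),interpolation=2)
cv2.imwrite("pics/g1.png",o)
E
```

```text
[0.48614064 0.06251912 0.08572978] [0.41459485 1.05809098 0.15716333]
```

View pics/g1.png

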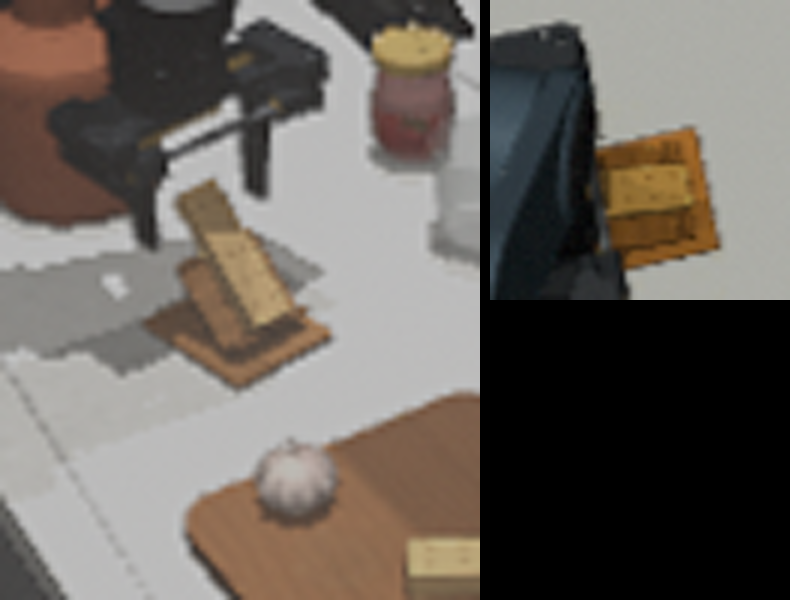

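The open gripper straddles finger 2's upper end: fingertips at (150,240) and (258,190), bar end at (205,195). Closing.

>>> jog_arm(delta_pos=[[0, 0, 0], [0, 0, 0], [0, 0, 0], [0, 0, 0], [0, 0, 0], [0, 0, 0], [0, 0, 0], [0, 0, 0]], turn=[0, 0, 0, 0, 0, 0, 0, 0], grip=[1, 1, 1, 1, 1, 1, 1, 1])

```text
time_s: 3.58
position: [0.4855, 0.0623, 0.0845]
tcp_rot: [[-0.213, 0.977, 0.0], [0.977, 0.213, -0.0], [-0.0, -0.0, -1.0]]
force: [0.3, -1.3, 0.9]
opening: 0.367
grasp_force: 30.0
```

>>> jog_arm(delta_pos=[[0, 0, 3], [0, 0, 6], [0, 0, 9], [-0.8, 3.7, 9], [-1.6, 7.4, 9], [-1.6, 7.4, 9], [-1.6, 7.4, 6], [-1.6, 7.4, 3], [-1.6, 7.4, 1.7], [-1.6, 7.4, 1.7], [-1.6, 7.4, 1.7]], turn=[0, 0, 0, 0, 0, 0, 0, 0, 0, 0, 0], grip=[1, 1, 1, 1, 1, 1, 1, 1, 1, 1, 1])

```text
time_s: 4.95
position: [0.4702, 0.1361, 0.1022]
tcp_rot: [[-0.212, 0.977, 0.002], [0.977, 0.212, 0.0], [-0.0, 0.001, -1.0]]
force: [-0.2, -0.4, 0.6]
opening: 0.367
grasp_force: 30.0
```

```bash
cat > v.py <<'E'
from h import *
import sys
st=read_state();print(st["position"],st["force"],st["opening"],st["time_s"])
x,y=int(sys.argv[2]),int(sys.argv[3])
c=capture("scene")["color"];cv2.imwrite(f"pics/{sys.argv[1]}.png",cv2.resize(c[y:y+100,x:x+120],(720,600),interpolation=2))
E
python3 v.py g2 145 140
```

```text
[0.47022093 0.13611677 0.10220887] [-0.20711261 -0.35434211  0.64621602] 0.36713042285816627 4.95
```

View pics/g2.png

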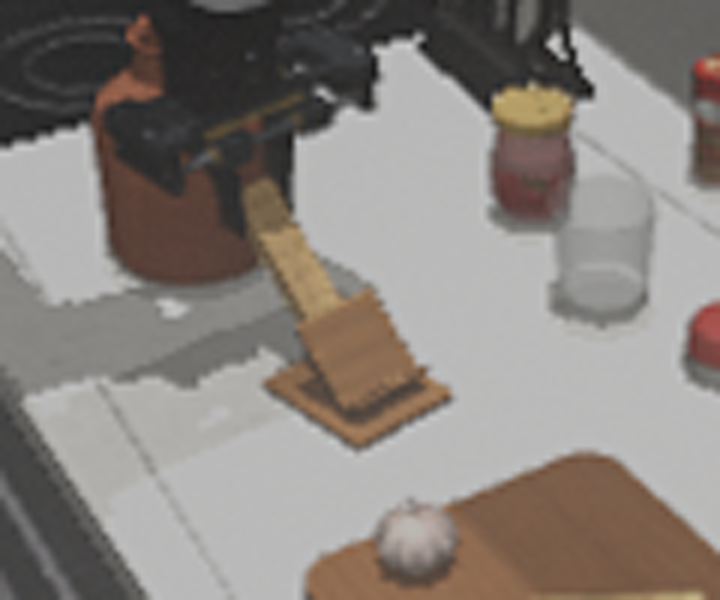

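The bar is held at about 45° with its lower end behind the rest's free edge (340,300). I'll drag it against that fixed edge to pivot it upright.

>>> jog_arm(delta_pos=[[0.2, -1, 0], [0.4, -2, 0], [0.6, -2.5, 0], [0.7, -3, 0], [0.8, -3.5, 0], [0.9, -4, 0], [0.9, -4, 0]], turn=[0, 0, 0, 0, 0, 0, 0], grip=[1, 1, 1, 1, 1, 1, 1])

```text
time_s: 5.88
position: [0.4772, 0.1031, 0.1049]
tcp_rot: [[-0.206, 0.979, 0.0], [0.978, 0.206, 0.013], [0.012, 0.003, -1.0]]
force: [-6.6, 29.2, 27.1]
opening: 0.366
grasp_force: 30.0
```

>>> jog_arm(delta_pos=[[-0.5, 2, 0], [-0.9, 4, 0], [-0.9, 4, 0], [-0.9, 4, -1.2], [-0.9, 4, -1.8], [-0.9, 4, -1.8], [-0.5, 2, -1.8], [-0.1, 0.4, -1.8], [-0.1, 0.4, -1.8]], turn=[0, 0, 0, 0, 0, 0, 0, 0, 0], grip=[1, 1, 1, 1, 1, 1, 1, 1, 1])

```text
time_s: 7.0
position: [0.4776, 0.0995, 0.0835]
tcp_rot: [[-0.21, 0.978, -0.0], [0.978, 0.21, 0.0], [0.0, -0.0, -1.0]]
force: [-1.3, 0.2, -2.0]
opening: 0.366
grasp_force: 30.0
```

```bash
python3 v.py g3 145 140
```

```text
[0.47764338 0.09950682 0.08346183] [-1.26358773  0.17792883 -2.04604748] 0.3655134413330592 7.0
```

View pics/g3.png

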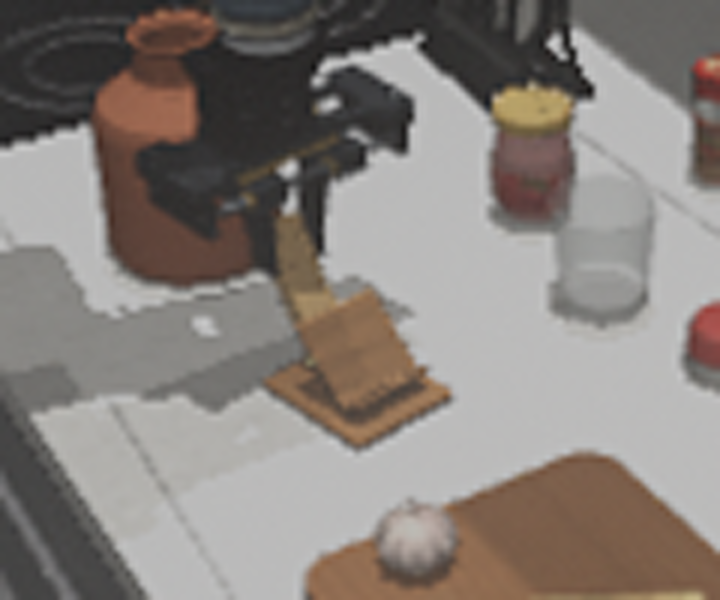

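The bar is steeper now, so pivoting works. I'll continue with a small rise.

>>> jog_arm(delta_pos=[[0, 0, 0.6], [0.2, -0.8, 0.9], [0.3, -1.4, 1.2], [0.4, -1.9, 1.5], [0.5, -2.4, 1.8], [0.6, -2.8, 2], [0.7, -3.2, 2], [0.7, -3.2, 2]], turn=[0, 0, 0, 0, 0, 0, 0, 0], grip=[1, 1, 1, 1, 1, 1, 1, 1])

```text
time_s: 8.05
position: [0.4839, 0.0685, 0.1036]
tcp_rot: [[-0.212, 0.977, -0.001], [0.977, 0.212, 0.001], [0.001, -0.001, -1.0]]
force: [-1.3, 5.4, -0.3]
opening: 0.364
grasp_force: 30.0
```

```bash
python3 v.py g4 145 140
```

```text
[0.48390974 0.06854589 0.10360162] [-1.26474254  5.44565968 -0.32779178] 0.3639505062017889 8.05
```

View pics/g4.png

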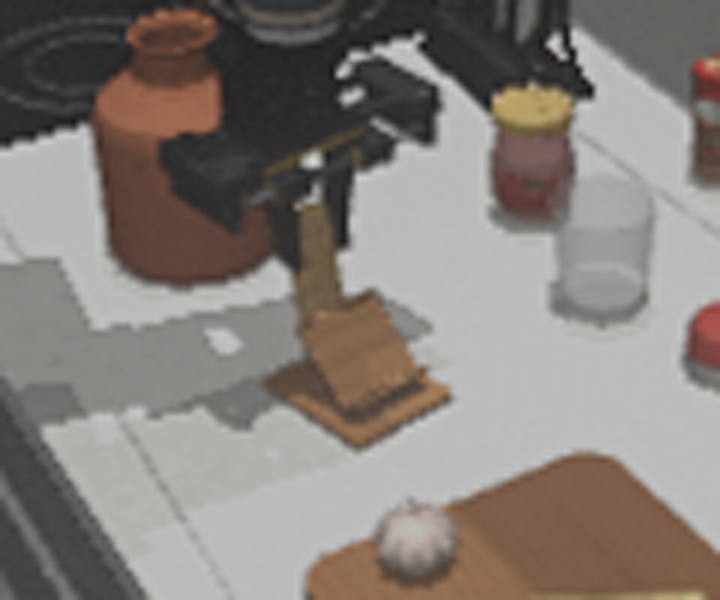

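>>> jog_arm(delta_pos=[[0.1, -0.4, 0], [0.15, -0.8, 0], [0.15, -0.8, 0], [0.1, -0.4, 0], [0.1, -0.4, 4], [0.1, -0.4, 10], [0.1, -0.4, 16], [0.1, -0.4, 20.5], [0.1, -0.4, 20.5], [0.1, -0.4, 20.5]], turn=[0, 0, 0, 0, 0, 0, 0, 0, 0, 0], grip=[1, 1, 1, 1, 1, 1, 1, 1, 1, 1])

```text
time_s: 9.35
position: [0.4849, 0.0638, 0.3079]
tcp_rot: [[-0.213, 0.977, -0.001], [0.977, 0.213, -0.001], [-0.001, -0.001, -1.0]]
force: [-0.6, -0.4, -0.5]
opening: 0.367
grasp_force: 30.0
```

```bash
cat > m.py <<'E'
from h import *
# held bar: mask in scene below the TCP, compare with a vertical through the grasp point
st=read_state();p=np.array(st["position"]);print(p,st["force"],st["time_s"])
for n in("scene","top"):
    c=capture(n);hsv=cv2.cvtColor(c["color"],cv2.COLOR_BGR2HSV)
    m=cv2.inRange(hsv,(14,50,50),(34,190,255))
    a=proj(c,p+[0,0,.03]);b=proj(c,p-[0,0,.082]);print(n,"expect",a.round(1),b.round(1))
    lo=np.minimum(a,b).astype(int)-16;hi=np.maximum(a,b).astype(int)+16
    k=np.zeros_like(m);k[lo[1]:hi[1],lo[0]:hi[0]]=1
    cs,_=cv2.findContours(m*k,0,2)
    for q in cs:
        if cv2.contourArea(q)>40: print(cv2.contourArea(q),cv2.boxPoints(cv2.minAreaRect(q)).round(1).tolist(),cv2.fitLine(q,2,0,.01,.01).ravel().round(2))
    cv2.imwrite(f"pics/m_{n}.png",c["color"])
E
python3 m.py
```

```text
[0.4848736  0.06383757 0.30792291] [-0.58864332 -0.43273935 -0.52252236] 9.35
scene expect [193.3 131.8] [195.5 157.2]
178.5 [[189.0, 129.0], [198.0, 129.0], [198.0, 156.0], [189.0, 156.0]] [2.0000e-02 1.0000e+00 1.9362e+02 1.4373e+02]
top expect [179.3 210. ] [187.4 215.1]
134.0 [[191.0, 209.0], [202.0, 209.0], [202.0, 230.0], [191.0, 230.0]] [ 5.0000e-02 -1.0000e+00  1.9756e+02  2.2075e+02]
```

>>> jog_arm(delta_pos=[[-0.3, 5, 0], [-0.6, 10, 0], [-0.9, 15, 0], [-1.1, 19, 0], [-1.1, 21, 0], [-1.1, 21, -1], [-1.1, 21, -2], [-1.1, 21, -2], [-1.1, 21, -2]], turn=[0, 0, 0, 0, 0, 0, 0, 0, 0], grip=[1, 1, 1, 1, 1, 1, 1, 1, 1])

```text
time_s: 10.58
position: [0.4748, 0.2733, 0.2885]
tcp_rot: [[-0.211, 0.977, -0.0], [0.977, 0.211, -0.0], [-0.0, -0.0, -1.0]]
force: [0.2, 0.4, -0.5]
opening: 0.365
grasp_force: 30.0
```

```bash
python3 m.py; python3 - <<'E'
import cv2,numpy as np
s=cv2.imread("pics/m_scene.png");t=cv2.imread("pics/m_top.png")
o=np.zeros((590,800,3),np.uint8)
o[:,:395]=cv2.resize(s[115:174,155:194],None,fx=10,fy=10,interpolation=2)[:590,:395] if 0 else cv2.resize(s[112:171,152:191],(395,590),interpolation=2)
o[:,405:]=cv2.resize(t[190:249,85:124],(395,590),interpolation=2)
cv2.imwrite("pics/j1.png",o)
E
```

```text
[0.47475253 0.2733223  0.28852874] [ 0.18841687  0.43857882 -0.45991186] 10.575
scene expect [171.1 118.6] [174.  142.1]
161.5 [[165.3000030517578, 117.5999984741211], [174.5, 116.0999984741211], [178.5, 140.1999969482422], [169.3000030517578, 141.8000030517578]] [  0.18   0.98 172.5  130.62]
top expect [103.3 213.6] [118.9 218.2]
```

View pics/j1.png

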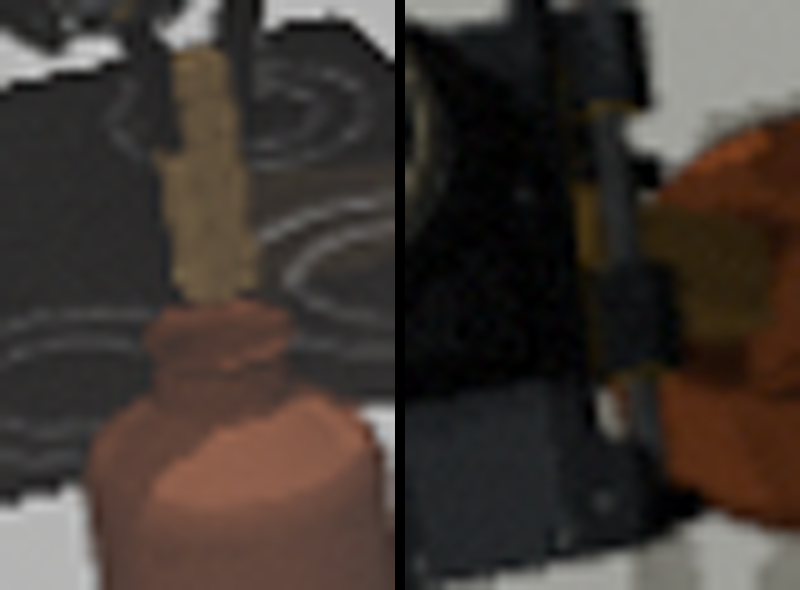

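Scene view: the bar's foot (215,295) sits right over the jar lip (220,318). Top view: the bar's lower end at (705,270) is in line with the mouth. Lowering.

>>> jog_arm(delta_pos=[[0, 0, -1], [0, 0, -2], [0, 0, -3], [0, 0, -4], [0, 0, -4]], turn=[0, 0, 0, 0, 0], grip=[1, 1, 1, 1, 1])

```text
time_s: 11.3
position: [0.4742, 0.2746, 0.2474]
tcp_rot: [[-0.212, 0.977, -0.001], [0.977, 0.212, 0.0], [0.001, -0.001, -1.0]]
force: [0.1, 1.4, -2.6]
opening: 0.364
grasp_force: 30.0
```

>>> jog_arm(delta_pos=[[0, 0, -1], [0, 0, -2], [0, 0, -3], [0, 0, -4], [0, 0, -5], [0, 0, -5]], turn=[0, 0, 0, 0, 0, 0], grip=[1, 1, 1, 1, 1, 1])

```text
time_s: 12.05
position: [0.4738, 0.274, 0.1975]
tcp_rot: [[-0.213, 0.977, -0.002], [0.977, 0.213, -0.001], [-0.0, -0.002, -1.0]]
force: [-0.1, 0.3, 0.4]
opening: 0.363
grasp_force: 30.0
```

>>> jog_arm(delta_pos=[[0, 0, 0], [0, 0, 0], [0, 0, 0], [0, 0, 0], [0, 0, 0], [0, 0, 0], [0, 0, 4], [0, 0, 10], [0, 0, 10], [0, -10, 10], [0, -20, 10], [0, -20, 10]], turn=[0, 0, 0, 0, 0, 0, 0, 0, 0, 0, 0, 0], grip=[0.4, 0.2, 0.2, 0.2, 0.2, 0.2, 0.2, 0.2, 0.2, 0, 0, 0])

```text
time_s: 13.55
position: [0.4736, 0.0853, 0.2976]
tcp_rot: [[-0.214, 0.977, -0.001], [0.977, 0.214, -0.0], [0.0, -0.001, -1.0]]
force: [1.5, -0.3, 0.3]
opening: 0.984
grasp_force: 0.0
```

```bash
python3 - <<'E'
from h import *
st=read_state();print(st["position"],st["force"],st["opening"],st["time_s"])
t=capture("top");s=capture("scene")
import pickle;pickle.dump((t,s),open("a.pkl","wb"))
o=np.zeros((400,800,3),np.uint8)
o[:,:395]=cv2.resize(s["color"][130:190,150:210],(395,400),interpolation=2)
o[:,405:]=cv2.resize(t["color"][190:250,95:155],(395,400),interpolation=2)
cv2.imwrite("pics/j2.png",o)
E
```

```text
[0.4736346  0.08529535 0.29763076] [ 1.51195215 -0.30426682  0.28909284] 0.9844073980964619 13.55
```

View pics/j2.png

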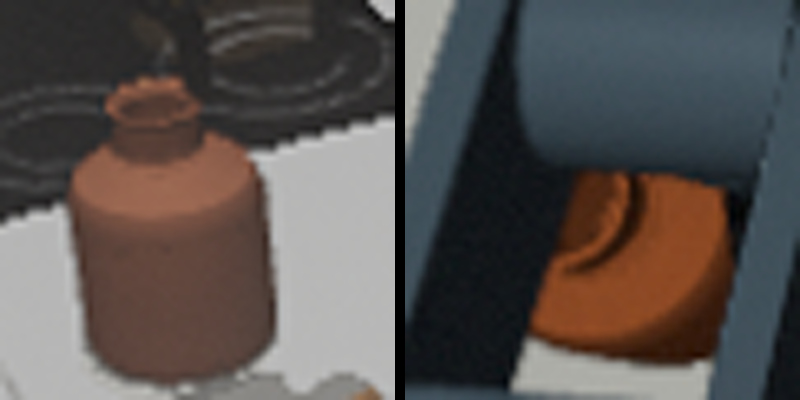

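Finger 2 is inside: nothing sticks out of the mouth in either view, and the jar is upright. Next is finger 1. I'll grip the end nearest the stand side and hover first.

>>> jog_arm(delta_pos=[[0, -6, 0], [-0.4, -12, 0], [-0.4, -18, 0], [-0.4, -24, 0], [-0.4, -30, 0], [-0.4, -36.1, 0], [-0.4, -36.1, -6], [-0.4, -36.1, -12], [-0.4, -36.1, -18], [-0.4, -36.1, -20], [-0.4, -36.1, -20], [-0.4, -36.1, -20]], turn=[10, 20, 30, 40, 49, 49, 49, 49, 49, 49, 49, 49], grip=[0, 0, 0, 0, 0, 0, 0, 0, 0, 0, 0, 0])

```text
time_s: 15.15
position: [0.4712, -0.2742, 0.0991]
tcp_rot: [[-0.877, 0.48, 0.001], [0.48, 0.877, -0.001], [-0.001, -0.0, -1.0]]
force: [0.2, 0.8, 0.4]
opening: 0.998
grasp_force: 0.0
```

```bash
python3 - <<'E'
from h import *
c=capture("scene");hsv=cv2.cvtColor(c["color"],cv2.COLOR_BGR2HSV)
m=cv2.inRange(hsv,(18,40,90),(34,200,255));m[:220]=0;m[262:]=0;m[:,:215]=0;m[:,275:]=0
cs,_=cv2.findContours(m,0,2);q=max(cs,key=cv2.contourArea);print(cv2.contourArea(q),cv2.boundingRect(q))
for P in((553.6,-333,43),(457,-280,43),(505,-306.5,43),(469.4,-286.9,32)):print(P,proj(c,np.array(P)/1000).round(1))
st=read_state();print(st["position"],"tip proj",proj(c,st["position"]).round(1))
cv2.imwrite("pics/b1.png",cv2.resize(c["color"][190:270,190:290],(750,600),interpolation=2))
E
```

```text
109.5 (239, 239, 24, 9)
(553.6, -333, 43) [262.1 241.4]
(457, -280, 43) [232.  242.3]
(505, -306.5, 43) [247.  241.9]
(469.4, -286.9, 32) [235.9 244.4]
[ 0.47142536 -0.2745116   0.09963715] tip proj [234.4 228.2]
```

>>> jog_arm(delta_pos=[[-0.2, -1.2, 0], [-0.2, -1.2, -3], [-0.2, -1.2, -6], [-0.2, -1.2, -7.4], [-0.2, -1.2, -7.4], [-0.2, -1.2, -7.4]], turn=[0, 0, 0, 0, 0, 0], grip=[0, 0, 0, 0, 0, 0])

```text
time_s: 15.95
position: [0.4691, -0.2869, 0.0255]
tcp_rot: [[-0.877, 0.481, 0.001], [0.481, 0.877, -0.001], [-0.002, -0.001, -1.0]]
force: [0.5, -0.3, 0.6]
opening: 0.998
grasp_force: 0.0
```

>>> jog_arm(delta_pos=[[0, 0, 0], [0, 0, 0], [0, 0, 0], [0, 0, 0], [0, 0, 0], [0, 0, 0], [0, 0, 0], [0, 0, 0]], turn=[0, 0, 0, 0, 0, 0, 0, 0], grip=[1, 1, 1, 1, 1, 1, 1, 1])

```text
time_s: 16.95
position: [0.4684, -0.2862, 0.0245]
tcp_rot: [[-0.877, 0.481, -0.0], [0.481, 0.877, 0.0], [0.0, 0.0, -1.0]]
force: [-0.2, -0.3, 0.5]
opening: 0.369
grasp_force: 30.0
```

>>> jog_arm(delta_pos=[[0, 0, 5], [0, 0, 11], [0, 0, 17.5], [0, 6, 17.5], [0, 12, 17.5], [0, 18, 17.5], [0, 24, 17.5], [-0.1, 30, 17.5], [-0.2, 36, 17.5], [-0.3, 42, 17.5], [-0.35, 44.7, 17.5], [-0.35, 44.7, 17.5]], turn=[0, 0, 0, -10, -20, -30, -40, -49, -49, -49, -49, -49], grip=[1, 1, 1, 1, 1, 1, 1, 1, 1, 1, 1, 1])

```text
time_s: 18.45
position: [0.4643, 0.1628, 0.1994]
tcp_rot: [[-0.217, 0.976, -0.0], [0.976, 0.217, 0.0], [0.0, -0.0, -1.0]]
force: [0.1, -0.5, -0.8]
opening: 0.358
grasp_force: 30.0
```

```bash
cat > b.py <<'E'
from h import *
st=read_state();p=np.array(st["position"]);print(p,st["force"],st["time_s"])
c=capture("scene");hsv=cv2.cvtColor(c["color"],cv2.COLOR_BGR2HSV)
m=cv2.inRange(hsv,(18,60,60),(34,190,255));k=np.zeros_like(m)
a=proj(c,p).astype(int);k[a[1]-30:a[1]+50,a[0]-25:a[0]+40]=1
cs,_=cv2.findContours(m*k,0,2);q=max(cs,key=cv2.contourArea)
print(cv2.contourArea(q),cv2.boxPoints(cv2.minAreaRect(q)).round(1).tolist())
y=np.array([-.213,.977,0]);z=np.array([0,0,1.])
for T in (0,20,45,70,90):
    t=np.radians(T);d=-y*np.cos(t)-z*np.sin(t);n=-y*np.sin(t)+z*np.cos(t);g=p+[0,0,.008]
    print(T,[proj(c,g+d*s+n*.011).round(1).tolist() for s in(-.014,.096)])
cv2.imwrite("pics/last.png",cv2.resize(c["color"][140:240,145:265],(720,600),interpolation=2))
E
python3 b.py
```

```text
[0.46427298 0.1627643  0.19944728] [ 0.06618398 -0.48975041 -0.82522143] 18.45
47.0 [[181.0, 159.0], [181.0, 152.0], [197.0, 152.0], [197.0, 159.0]]
0 [[179.4, 149.2], [195.0, 158.3]]
20 [[179.9, 148.7], [195.4, 165.3]]
45 [[180.8, 148.7], [193.4, 171.4]]
70 [[181.9, 149.5], [189.4, 173.9]]
90 [[182.7, 150.5], [185.2, 172.9]]
```

>>> jog_arm(delta_pos=[[0, 0, 0], [0, 0, -5], [0, 0, -9], [0, 0, -12], [0, 0, -15], [0, 0, -16.8], [0, 0, -16.8], [0, 0, -16.8]], turn=[0, 0, 0, 0, 0, 0, 0, 0], grip=[1, 1, 1, 1, 1, 1, 1, 1])

```text
time_s: 19.5
position: [0.4657, 0.16, 0.0321]
tcp_rot: [[-0.211, 0.977, 0.001], [0.977, 0.211, 0.0], [-0.0, 0.001, -1.0]]
force: [-0.1, -0.6, -0.7]
opening: 0.362
grasp_force: 30.0
```

>>> jog_arm(delta_pos=[[0.1, -0.5, 0], [0.2, -1, 0], [0.3, -1.5, 0], [0.4, -2, 0], [0.4, -2, 0]], turn=[0, 0, 0, 0, 0], grip=[1, 1, 1, 1, 1])

```text
time_s: 20.12
position: [0.4685, 0.1423, 0.0317]
tcp_rot: [[-0.212, 0.977, -0.0], [0.977, 0.212, 0.002], [0.002, 0.0, -1.0]]
force: [-1.2, 10.1, 0.0]
opening: 0.364
grasp_force: 30.0
```

>>> jog_arm(delta_pos=[[-0.1, 0.5, 0], [-0.1, 0.5, -1], [-0.1, 0.5, -1], [0, 0, -1], [0.1, -0.4, -1], [0.2, -0.8, -1], [0.2, -0.8, -1]], turn=[0, 0, 0, 0, 0, 0, 0], grip=[1, 1, 1, 1, 1, 1, 1])

```text
time_s: 21.0
position: [0.4668, 0.139, 0.0212]
tcp_rot: [[-0.208, 0.978, -0.007], [0.978, 0.208, 0.008], [0.009, -0.005, -1.0]]
force: [-5.2, 35.9, 1.1]
opening: 0.369
grasp_force: 30.0
```

>>> jog_arm(delta_pos=[[-0.15, 0.6, 0], [-0.15, 0.6, 0], [-0.15, 0.6, 0.5], [-0.15, 0.6, 1], [-0.15, 0.6, 1.5], [-0.15, 0.6, 2], [-0.1, 0.5, 2.5], [-0.1, 0.5, 2.5]], turn=[0, 0, 0, 0, 0, 0, 0, 0], grip=[1, 1, 1, 1, 1, 1, 1, 1])

```text
time_s: 22.0
position: [0.4691, 0.1382, 0.0465]
tcp_rot: [[-0.21, 0.978, -0.002], [0.978, 0.21, 0.002], [0.002, -0.002, -1.0]]
force: [-1.7, 7.6, -2.4]
opening: 0.365
grasp_force: 30.0
```

```bash
python3 b.py
```

```text
[0.46907571 0.13816407 0.04650274] [-1.69173011  7.57133852 -2.42882138] 22.0
34.5 [[188.5, 187.5], [192.5, 183.5], [199.5, 190.5], [195.5, 194.5]]
0 [[186.0, 181.8], [201.3, 191.9]]
20 [[186.6, 181.5], [201.5, 198.1]]
45 [[187.5, 181.6], [199.5, 203.4]]
70 [[188.5, 182.4], [195.5, 205.0]]
90 [[189.3, 183.5], [191.4, 203.7]]
```

>>> jog_arm(delta_pos=[[0, -0.1, 0.8], [0.1, -0.4, 1.5], [0.15, -0.7, 2.3], [0.25, -1.2, 3.1], [0.4, -1.8, 3.8], [0.4, -1.9, 4.3], [0.4, -1.9, 4.3]], turn=[0, 0, 0, 0, 0, 0, 0], grip=[1, 1, 1, 1, 1, 1, 1])

```text
time_s: 22.92
position: [0.4736, 0.1185, 0.0901]
tcp_rot: [[-0.211, 0.977, -0.0], [0.977, 0.211, 0.001], [0.001, -0.0, -1.0]]
force: [-2.4, 3.3, 5.3]
opening: 0.365
grasp_force: 30.0
```

```bash
python3 b.py
```

```text
[0.47363661 0.11853405 0.09011425] [-2.40732061  3.34037011  5.34799541] 22.925
44.5 [[188.89999389648438, 184.60000610351562], [194.8000030517578, 180.10000610351562], [201.8000030517578, 189.39999389648438], [195.89999389648438, 193.8000030517578]]
0 [[187.9, 175.2], [203.6, 185.2]]
20 [[188.5, 174.8], [203.8, 191.7]]
45 [[189.4, 174.9], [201.7, 197.2]]
70 [[190.5, 175.7], [197.6, 199.0]]
90 [[191.3, 176.8], [193.4, 197.7]]
```

View pics/last.png

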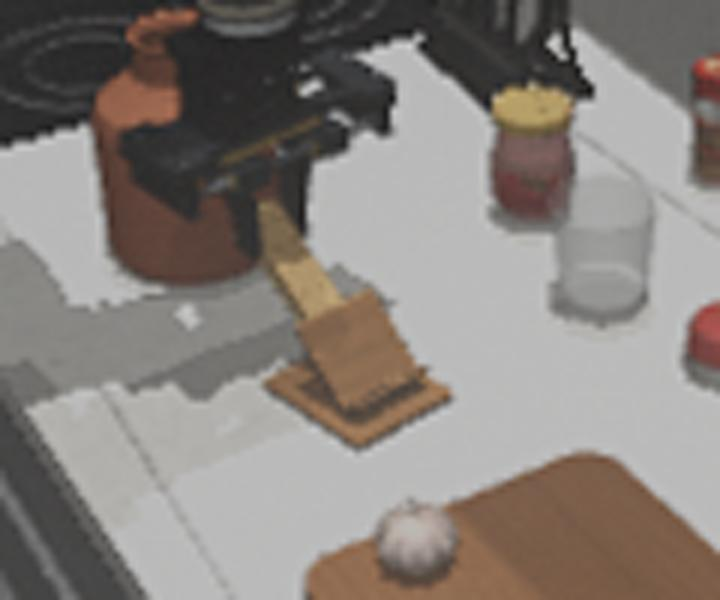

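The bar now hangs at about 45° behind the rest's edge, at (265,205) to (340,300), just like finger 2 did. I'll pivot it upright the same way.

>>> jog_arm(delta_pos=[[0.1, -0.5, 0.2], [0.2, -1, 0.4], [0.3, -1.5, 0.7], [0.4, -2, 1], [0.5, -2.4, 1.3], [0.6, -2.9, 1.6], [0.6, -2.9, 1.6]], turn=[0, 0, 0, 0, 0, 0, 0], grip=[1, 1, 1, 1, 1, 1, 1])

```text
time_s: 23.85
position: [0.4788, 0.0931, 0.1068]
tcp_rot: [[-0.208, 0.978, -0.001], [0.978, 0.208, 0.007], [0.007, 0.0, -1.0]]
force: [-3.9, 17.1, 14.5]
opening: 0.361
grasp_force: 30.0
```

```bash
python3 b.py
```

```text
[0.47875886 0.09305904 0.10683702] [-3.91939353 17.10590423 14.51547133] 23.85
31.5 [[227.0, 154.0], [232.0, 154.0], [232.0, 162.0], [227.0, 162.0]]
0 [[191.1, 174.2], [207.2, 184.4]]
20 [[191.7, 173.8], [207.3, 190.9]]
45 [[192.6, 173.9], [205.2, 196.5]]
70 [[193.7, 174.7], [200.9, 198.4]]
90 [[194.6, 175.8], [196.5, 197.1]]
```

>>> jog_arm(delta_pos=[[-0.2, 1, 0], [-0.4, 2, 0], [-0.5, 2.5, 0], [-0.5, 2.5, -1], [-0.5, 2.5, -2], [-0.3, 1.5, -2], [-0.1, 0.7, -2], [-0.1, 0.7, -2]], turn=[0, 0, 0, 0, 0, 0, 0, 0], grip=[1, 1, 1, 1, 1, 1, 1, 1])

```text
time_s: 24.9
position: [0.4793, 0.096, 0.0856]
tcp_rot: [[-0.211, 0.978, 0.0], [0.978, 0.211, 0.0], [0.0, 0.0, -1.0]]
force: [-0.3, 0.7, -1.1]
opening: 0.362
grasp_force: 30.0
```

```bash
sed -i 's/(18,60,60)/(15,60,50)/; s/a\[0\]-25:a\[0\]+40/a[0]-12:a[0]+20/' b.py; python3 b.py
```

```text
[0.47931179 0.09595097 0.08562298] [-0.25500134  0.7031175  -1.05908433] 24.9
90.5 [[184.0, 183.0], [192.5, 174.5], [206.0, 188.0], [197.5, 196.5]]
0 [[191.3, 178.1], [207.3, 188.3]]
20 [[191.9, 177.7], [207.5, 194.8]]
45 [[192.9, 177.8], [205.3, 200.2]]
70 [[194.0, 178.6], [201.0, 202.0]]
90 [[194.8, 179.7], [196.7, 200.7]]
```

>>> jog_arm(delta_pos=[[0.1, -0.5, 0.3], [0.2, -0.8, 0.6], [0.3, -1.4, 1], [0.4, -1.9, 1.4], [0.5, -2.3, 1.8], [0.6, -2.7, 2], [0.6, -2.9, 2], [0.6, -2.9, 2]], turn=[0, 0, 0, 0, 0, 0, 0, 0], grip=[1, 1, 1, 1, 1, 1, 1, 1])

```text
time_s: 25.95
position: [0.485, 0.0679, 0.1057]
tcp_rot: [[-0.212, 0.977, 0.0], [0.977, 0.212, 0.0], [0.0, 0.0, -1.0]]
force: [-1.8, 3.4, 1.2]
opening: 0.36
grasp_force: 30.0
```

```bash
python3 b.py
```

```text
[0.48497372 0.06790291 0.10570857] [-1.76812324  3.38859687  1.15370915] 25.95
81.5 [[194.0, 173.0], [201.0, 173.0], [201.0, 192.0], [194.0, 192.0]]
0 [[194.9, 176.7], [211.3, 187.1]]
20 [[195.5, 176.3], [211.4, 193.7]]
45 [[196.5, 176.4], [209.1, 199.2]]
70 [[197.6, 177.3], [204.7, 201.1]]
90 [[198.5, 178.4], [200.3, 199.7]]
```

>>> jog_arm(delta_pos=[[0, -0.2, 0], [-0.1, 0.3, 0], [-0.1, 0.3, 4], [-0.1, 0.3, 10], [-0.1, 0.3, 16], [-0.1, 0.3, 20], [-0.1, 0.3, 20], [-0.1, 0.3, 20]], turn=[0, 0, 0, 0, 0, 0, 0, 0], grip=[1, 1, 1, 1, 1, 1, 1, 1])

```text
time_s: 27.0
position: [0.4834, 0.0704, 0.3047]
tcp_rot: [[-0.213, 0.977, -0.001], [0.977, 0.213, -0.001], [-0.001, -0.001, -1.0]]
force: [-0.2, -0.1, -0.5]
opening: 0.364
grasp_force: 30.0
```

```bash
sed -i 's/(14,50,50)/(15,60,40)/' m.py; cat >> m.py <<'E'
c=capture("scene");g=cv2.cvtColor(c["color"],cv2.COLOR_BGR2HSV);m=cv2.inRange(g,(15,60,40),(34,190,255))
a=proj(c,p+[0,0,.03]).astype(int)
for r in range(a[1]-4,a[1]+38,2):
    x=np.flatnonzero(m[r,a[0]-12:a[0]+14])
    if len(x): print(r,x[0]+a[0]-12,x[-1]+a[0]-12,len(x))
E
python3 m.py
```

```text
[0.48336416 0.07043241 0.30473211] [-0.23683929 -0.11271695 -0.50435221] 27.0
scene expect [192.3 132. ] [194.5 157.3]
163.0 [[184.60000610351562, 130.1999969482422], [193.8000030517578, 128.1999969482422], [199.8000030517578, 154.89999389648438], [190.60000610351562, 157.0]] [8.000e-02 1.000e+00 1.928e+02 1.440e+02]
top expect [177.1 210.7] [185.3 215.7]
129.5 [[186.0, 209.0], [200.0, 209.0], [200.0, 230.0], [186.0, 230.0]] [  0.35   0.94 195.12 219.18]
130 190 193 4
132 190 194 5
134 190 195 6
136 190 195 6
138 191 195 5
140 191 196 6
142 187 196 10
144 188 197 10
146 188 197 10
148 189 198 10
150 189 197 9
152 191 198 8
154 191 198 8
156 192 196 5
```

>>> jog_arm(delta_pos=[[-0.65, 2.9, 0], [-0.65, 2.9, -6], [-0.65, 2.9, -12], [-0.65, 2.9, -17], [-0.65, 2.9, -20], [-0.65, 2.9, -20], [-0.3, 1.3, -20], [0, 0.2, -20], [0.1, -0.5, -20], [0.2, -0.9, -20], [0.2, -0.9, -20]], turn=[0, 0, 0, 0, 0, 0, 0, 0, 0, 0, 0], grip=[1, 1, 1, 1, 1, 1, 1, 1, 1, 1, 1])

```text
time_s: 28.52
position: [0.486, 0.0622, 0.1061]
tcp_rot: [[-0.211, 0.977, 0.001], [0.977, 0.211, 0.001], [0.001, 0.001, -1.0]]
force: [0.3, 3.9, 0.5]
opening: 0.364
grasp_force: 30.0
```

>>> jog_arm(delta_pos=[[0, 0.3, 0], [0, 0.5, 4], [0, 0.5, 10], [0, 0.5, 16], [0, 0.5, 20], [0, 0.5, 20], [0, 0.5, 20]], turn=[0, 0, 0, 0, 0, 0, 0], grip=[1, 1, 1, 1, 1, 1, 1])

```text
time_s: 29.4
position: [0.485, 0.0667, 0.3047]
tcp_rot: [[-0.213, 0.977, -0.002], [0.977, 0.213, -0.001], [-0.0, -0.002, -1.0]]
force: [-0.0, 0.3, 0.0]
opening: 0.364
grasp_force: 30.0
```

```bash
python3 m.py
```

```text
[0.48502874 0.06665329 0.30465147] [-0.01173012  0.25635842  0.03444187] 29.4
scene expect [193.1 132.3] [195.3 157.6]
157.0 [[185.8000030517578, 129.89999389648438], [195.10000610351562, 128.3000030517578], [199.60000610351562, 155.39999389648438], [190.3000030517578, 156.89999389648438]] [1.0000e-01 9.9000e-01 1.9395e+02 1.4311e+02]
top expect [178.5 210.1] [186.6 215.2]
113.5 [[191.0, 210.0], [201.0, 210.0], [201.0, 230.0], [191.0, 230.0]] [7.0000e-02 1.0000e+00 1.9689e+02 2.1900e+02]
130 191 195 5
132 191 195 5
134 191 195 5
136 191 196 6
138 192 195 4
140 192 196 5
142 188 197 10
144 188 197 10
146 189 197 9
148 189 198 10
150 190 198 9
152 191 198 8
154 192 198 7
156 192 196 5
```

>>> jog_arm(delta_pos=[[-0.3, 5, 0], [-0.6, 10, 0], [-0.9, 15, 0], [-1.15, 19, 0], [-1.15, 20.9, 0], [-1.15, 20.9, 0], [-1.15, 20.9, -0.5], [-1.15, 20.9, -0.5], [-1.15, 20.9, -0.5]], turn=[0, 0, 0, 0, 0, 0, 0, 0, 0], grip=[1, 1, 1, 1, 1, 1, 1, 1, 1])

```text
time_s: 30.68
position: [0.4747, 0.2748, 0.3005]
tcp_rot: [[-0.211, 0.977, -0.0], [0.977, 0.211, -0.0], [-0.0, -0.0, -1.0]]
force: [-0.3, -0.4, -0.3]
opening: 0.364
grasp_force: 30.0
```

```bash
python3 m.py; python3 - <<'E'
import pickle,cv2,numpy as np
from h import *
t,s=pickle.load(open("a.pkl","rb"))
hsv=cv2.cvtColor(s["color"],cv2.COLOR_BGR2HSV);m=cv2.inRange(hsv,(3,80,40),(14,255,255))
for r in range(138,158,2):
    x=np.flatnonzero(m[r,150:200]);print(r,(x[0]+150,x[-1]+150) if len(x) else None)
print(proj(s,[.473,.279,.19]))
E
```

```text
[0.47466935 0.27481592 0.30053503] [-0.26231723 -0.37554416 -0.32374578] 30.675
scene expect [170.6 115.8] [173.5 139.6]
156.5 [[163.6999969482422, 115.0], [172.39999389648438, 113.0], [178.10000610351562, 137.8000030517578], [169.39999389648438, 139.8000030517578]] [1.7000e-01 9.9000e-01 1.7200e+02 1.2764e+02]
top expect [100.9 213. ] [116.9 217.8]
110.0 [[105.0, 210.0], [120.0, 210.0], [120.0, 222.0], [105.0, 222.0]] [  0.9    0.44 113.65 214.85]
115 169 172 4
117 169 173 5
119 169 173 5
121 169 174 6
123 170 174 5
125 166 175 10
127 167 175 9
129 167 176 10
131 168 176 9
133 168 177 10
135 169 176 8
137 170 177 8
139 171 173 3
138 None
140 None
142 (np.int64(168), np.int64(177))
144 (np.int64(166), np.int64(178))
146 (np.int64(166), np.int64(179))
148 (np.int64(168), np.int64(176))
150 (np.int64(167), np.int64(183))
152 (np.int64(165), np.int64(186))
154 (np.int64(162), np.int64(187))
156 (np.int64(161), np.int64(188))
[173.51913662 145.04935944]
```

>>> jog_arm(delta_pos=[[0, 0.25, -1], [0, 0.25, -2], [0, 0.25, -3], [0, 0.25, -4], [0, 0.25, -5], [0, 0.25, -5]], turn=[0, 0, 0, 0, 0, 0], grip=[1, 1, 1, 1, 1, 1])

```text
time_s: 31.58
position: [0.4747, 0.2787, 0.2499]
tcp_rot: [[-0.213, 0.977, 0.0], [0.977, 0.213, 0.001], [0.001, 0.0, -1.0]]
force: [1.8, 1.0, -1.5]
opening: 0.362
grasp_force: 30.0
```

>>> jog_arm(delta_pos=[[0, 0, -1], [0, 0, -2], [0, 0, -3], [0, 0, -4], [0, 0, -5.2], [0, 0, -5.2]], turn=[0, 0, 0, 0, 0, 0], grip=[1, 1, 1, 1, 1, 1])

```text
time_s: 32.33
position: [0.4735, 0.2779, 0.1972]
tcp_rot: [[-0.213, 0.977, -0.003], [0.977, 0.213, -0.001], [-0.0, -0.003, -1.0]]
force: [-0.3, 0.3, -1.2]
opening: 0.363
grasp_force: 30.0
```

Inside the bore with no contact force. Releasing and retreating.

>>> jog_arm(delta_pos=[[0, 0, 0], [0, 0, 0], [0, 0, 0], [0, 0, 0], [0, 0, 0], [0, 0, 0], [0, 0, 4], [0, 0, 10], [0, 0, 14], [0, -10, 14], [0, -20, 14], [0, -30, 14]], turn=[0, 0, 0, 0, 0, 0, 0, 0, 0, 0, 0, 0], grip=[0.4, 0.2, 0.2, 0.2, 0.2, 0.2, 0.2, 0.2, 0.2, 0, 0, 0])

```text
time_s: 33.83
position: [0.4742, 0.0893, 0.3388]
tcp_rot: [[-0.214, 0.977, 0.001], [0.977, 0.214, -0.0], [-0.0, 0.001, -1.0]]
force: [0.3, -1.0, 0.1]
opening: 0.986
grasp_force: 0.0
```

>>> jog_arm(delta_pos=[[0, -6, 0], [0, -12, 0], [0, -18, 0], [0, -18, 0], [0, -18, 0]], turn=[0, 0, 0, 0, 0], grip=[0, 0, 0, 0, 0])

```text
time_s: 34.45
position: [0.4741, -0.0889, 0.3384]
tcp_rot: [[-0.212, 0.977, -0.001], [0.977, 0.212, 0.001], [0.001, -0.0, -1.0]]
force: [-0.3, -0.1, 0.7]
opening: 1.002
grasp_force: 0.0
```

```bash
python3 - <<'E'
from h import *
import pickle
st=read_state();print(st["position"],st["force"],st["time_s"])
t0=pickle.load(open("top0.pkl","rb"))["color"].astype(int);s0=pickle.load(open("scene0.pkl","rb"))["color"].astype(int)
t=capture("top")["color"];s=capture("scene")["color"]
pickle.dump((t,s),open("e.pkl","wb"))
def d(a,b,n,x,y,w,h):
    q=np.abs(a[y:y+h,x:x+w].astype(int)-b[y:y+h,x:x+w]).max(2)>45;k=np.argwhere(q)
    print(n,q.sum(),(k.min(0)[::-1]+[x,y],k.max(0)[::-1]+[x,y]) if len(k) else "")
d(t,t0,"top jar",100,195,60,55);d(s,s0,"scene jar",158,138,36,52)
d(t,t0,"jam/tumbler",150,135,75,45);d(s,s0,"scene jam/tumbler",225,152,32,45)
d(t,t0,"garlic",256,225,24,24);d(t,t0,"tin",330,198,32,32);d(s,s0,"scene garlic",203,218,20,22);d(s,s0,"scene tin",256,250,32,30)
# bar-coloured pixels at the mouth
for n,im,(x,y,w,h) in(("top",t,(100,195,40,45)),("scene",s,(160,120,30,40))):
    g=cv2.cvtColor(im,cv2.COLOR_BGR2HSV)[y:y+h,x:x+w];print(n,"bar px",np.argwhere(cv2.inRange(g,(15,60,60),(34,200,255))>0)[:,::-1].__len__())
E
```

```text
[ 0.47411958 -0.08889019  0.33837699] [-0.26271184 -0.10207045  0.69619926] 34.45
top jar 52 (array([113, 218]), array([159, 249]))
scene jar 0 
jam/tumbler 321 (array([194, 163]), array([224, 179]))
scene jam/tumbler 0 
garlic 0 
tin 0 
scene garlic 30 (array([203, 218]), array([213, 222]))
scene tin 0 
top bar px 107
scene bar px 0
```

```bash
python3 - <<'E'
from h import *
import pickle
t,s=pickle.load(open("e.pkl","rb"));c0=pickle.load(open("top0.pkl","rb"))
for n,im in(("now",t),("start",c0["color"])):
    g=cv2.cvtColor(im,cv2.COLOR_BGR2HSV)[195:240,100:140];m=cv2.inRange(g,(15,60,60),(34,200,255));k=np.argwhere(m>0)[:,::-1]+[100,195]
    print(n,len(k),k.min(0) if len(k) else"",k.max(0) if len(k) else"")
d=np.abs(t.astype(int)-c0["color"]).max(2)[200:240,100:150]>25
k=np.argwhere(d)[:,::-1]+[100,200];print(len(k),k.min(0),k.max(0),np.median(k,0))
print("mouth",proj(c0,[.473,.28,.19]),"hole centre at shoulder",proj(c0,[.473,.28,.157]),"floor",proj(c0,[.473,.28,.03]))
E
```

```text
now 107 [113 217] [126 227]
start 0  
62 [113 217] [123 226] [116. 221.]
mouth [118.66748346 219.35065692] hole centre at shoulder [122.62151057 220.50011324] floor [135.9644419  224.38368232]
```

```bash
python3 -c "
from rig import *
print(hand_in())"
```

```text
the job is handed in; nothing more can be done
None
```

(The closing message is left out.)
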